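# Dock a measurement module over its guide rod

## Robot

A 6-joint arm with a two-finger parallel gripper is mounted at the origin on the work surface. World frame = base frame: x ahead of the robot, y to its left, z up, the work surface at z = 0. Lengths are in mm, angles in rad, forces in N, time in s.
With the tool pointing down it reaches from about 350 to 775 mm from the base axis. Payload 7.3 kg.
Tool frame: the origin (TCP) lies between the finger pads; the fingertips stand 22 mm ahead of it and the grasp point (between the pads) lies 3 mm ahead of it (nose_length is the distance from the TCP to the fingertips, in mm); z points along the fingers, y is the direction in which the jaws open and shut (so a half turn about z gives the same grasp; the last joint's range is limited). The gripper opens to 92 mm and grips with 3 to 60 N. Pads are 19 mm wide; open, the fingers measure 130 mm over their backs; the gripper's body (75 mm by 190 mm) begins 47 mm behind the grasp point.
Start: joints at [-1.319, 0.342, 1.524, -0, 1.275, -0.146], TCP at [203.403, -484.014, 248.741] pointing down, gripper open.
Joint ranges: [-2.53, 2.53], [-0.77, 2.02], [0.04, 2.7], [-1, 4.14], [0.28, 2.66], [-3.11, 3.11]. Speed limits (rad/s): [2.57, 2.57, 3.14, 3.14, 3.14, 3.14].

## Interface

Orientations are given as [roll, pitch, yaw] about the fixed x, y, z axes, in that order (R = Rz(yaw) Ry(pitch) Rx(roll)).
In Python, from plant import get_obs, capture, close_job, nose_length gives the robot as it stands.
- The arm moves only by the tool step_arm, never from a script. Its argument "increments" is text: rows parted by semicolons, each of 7 numbers parted by spaces: the turn, a rotation vector about the tool's x, y, z in rad, then the shift along the tool's x, y, z in mm, then the opening, from -1 (shut) to 1 (fully open). A call has 1 to 20 rows; each row is the pose to reach, as a shift and turn from the pose commanded when the call began, along the tool's axes at that moment; what a row does not reach only later rows make up. A row lasts 1/8 s, in which the tool goes at most 62.5 mm and 10.7 degrees, less where a joint would pass 70% of its speed; a pose out of reach is approached as far as the arm can. A call with a gripper value outside its range is refused whole. The fingers move at their own pace and stop on an object; the grip force is fixed at half the most. Time passes only in rows, so rows that repeat a pose let the fingers close. It gives the time, the measured TCP pose, the force and the opening at its end, in the units of the state.
- get_obs(): the state, without advancing time (a new reading comes with each control period).
- capture(name): name is "scene" or "top" or "wrist"; returns a dict with "frame" (384x512x3 uint8, red, green, blue), "K" (3x3 intrinsics, pixels), "distortion" ([k1, k2, p1, p2, k3] as OpenCV has them; the pictures are not rectified), "extrinsics" (4x4, takes a point from world to camera coordinates); the wrist camera has in their place "tool_from_camera" (4x4, takes a point from camera to tool coordinates, whose origin is the TCP and whose axes are the flange's). Camera axes: x right, y down, z forward; pixel columns grow to the right and rows downward; lengths in mm; the calibration is good to about 2 mm. A picture is of the moment at which its call begins: read the wrist's pose just before it. There is no depth.
- close_job(): hands the job in, once; it reports no verdict.
The state is a dict: "time": time; "joint_positions": joint angles; "dq": joint speeds; "tau": joint torques, N m; "tool_pos": TCP position; "tcp_rot": TCP orientation; "contact_force": force on the tool from outside, world axes, zero at the start; "moment": the same for the moment, N m; "grip_width": finger opening in mm.
Only numpy, scipy, OpenCV 4.12 (cv2) and the standard library are available. Lean on these libraries where they do the work, as an engineer would, in place of code of your own. Each camera call takes 0.05 s, during which the arm holds its last target.

## Task

Pick up the silver measurement module by its black bridge handle and lower its drilled end over the tall guide rod of the dock, keeping the module level so that it does not bind and never letting it drop. Then press it down gently, pushing the stiff black connector carrier ahead of it, until the module sits fully home, flush on the dock's rubber-faced collar and end stop and in line with the dock; let go and leave everything else where it is.

Things in the scene. Friction and masses are not known exactly. Their poses are not given: they have to be found in the camera images.
- module: Loose silver case with blue stripes, 190 x 70 x 30 mm, 0.28 to 0.45 kg. Origin: centre of its underside, under its centre of mass; z up; x runs along its length to the drilled end. Black bridge handle over the origin, along x: bar 76 mm long, 14 mm wide (y), 54 to 72 mm above the underside, on two 10 mm legs at x = -33 and +33 mm. Grip it across y, midway.
- module_hole (a point): Centre of the hole's lower mouth, in the module's underside, 80 mm from its origin on +x. The hole is 16 mm in diameter and goes straight through (30 mm), with 1.5 mm chamfers.
- dock: Fixed dock, base plate 220 x 90 x 12 mm. Origin: centre of its underside on the table; z up; x runs along its length to the rod. Seat: a steel collar (28 mm across) round the rod at x = 80 mm and a blue end stop (18 x 70 mm) at x = -96 mm, faced with firm rubber (10 N/mm), set by hand: both tops alike, 34 to 48 mm above the table. Home: module flat on both, origin over the dock's, x along its x.
- rod_tip (a point): Top of the fixed vertical steel rod, on its axis, 171 mm above the table. The rod is 14 mm in diameter up to 159 mm, then tapers to 6 mm at the tip.
- carrier (a joint): Black connector carrier (125 x 60 mm block centred at x = -15 mm of the dock) that slides straight down: in m, 0 = up, top 64 mm above the table, to 0.032. Starts at 0 to 0.008. It moves under about 10 N, stays where left, carries the module's weight without sinking. Over 25 N between module and any part of dock, carrier or seat does damage.
- blue_unit: Bystander: loose blue box 130 x 80 x 45 mm with four round sockets on top. Origin: centre of its underside. It and the module may swap places.
- screwdriver: Bystander: loose screwdriver lying on the table.
- cable_ring: Bystander: loose blue ring, 70 mm across, 18 mm high, lying flat.
- board_b: Bystander: loose green circuit board on an aluminium carrier, 85 x 110 x 28 mm.
- parts_tray: Bystander: grey divided tray, 110 x 150 x 35 mm.
- rod_foot (a point): Foot of the rod, on its axis, in the base plate's top, 12 mm above the table, 80 mm from the dock's origin on +x.
- pin (a joint): Small brass sensing pin (12 mm across) in the end stop, standing 6 mm proud of its rubber face; weak spring (under 1 N). In m: 0 = out, 0.006 = flush with that face, pressed by the module's underside when it is fully home.
Things that resemble listed ones, but are neither listed nor needed, are in the scene too. Leave any green or red look-alike of the dock alone.

How it is judged:
By the outcome, as a careful person would: the job done as asked, in the order asked, and still so for the second after the job is handed in, with the robot touching nothing.
It also fails if it takes over 56 s, if anything falls off the work surface, if the arm or the gripper's body presses on something with over 40 N, if the wrist force passes 120 N, or if a joint passes its speed limit or range.

## Working session

There is one attempt and no reset: what is moved stays moved. The work goes in short steps, Python scripts to look and compute and a tool call to move; the robot and the scene stay as the last step left them, time stands still between calls to the robot, and variables do not carry over. Pictures are saved under pics/ and viewed, and the job is handed in when it is done.

Besides the shell and the picture viewer there is one more tool, called after "Request:" as a command line: name --argument value ..., lists and objects as JSON in quotes. step_arm: Moves the arm, as the interface text tells. Its arguments: {"type":"object","properties":{"increments":{"type":"string"}},"required":["increments"]}

```bash
ls; mkdir -p pics
cat > h.py <<'E'
import numpy as np,cv2,json,pickle
from plant import get_obs,capture,close_job,nose_length
def snap(n,tag):
    o=get_obs();c=capture(n);c['obs']=o
    pickle.dump(c,open(f'pics/{tag}.pkl','wb'));cv2.imwrite(f'pics/{tag}.png',c['frame'][:,:,::-1]);return c
E
python3 - <<'E'
from h import *
print(get_obs(),nose_length if not callable(nose_length) else nose_length())
for n in('scene','top','wrist'):
    c=snap(n,n+'0');print(c['K'].tolist() if hasattr(c['K'],'tolist') else c['K'],c['distortion'],{k:np.round(c[k],3).tolist() for k in c if k in('extrinsics','tool_from_camera')})
E
```

```text
pics
{'time': 0.0, 'joint_positions': array([-1.31899305e+00,  3.42701014e-01,  1.52502722e+00, -4.15390753e-05,
        1.27538513e+00, -1.46036539e-01]), 'dq': array([ 3.34061257e-04, -1.25472483e-03, -1.15626633e-03, -5.25260870e-04,
        3.66428741e-05, -1.89038702e-03]), 'tau': array([-3.87607565e-05, -4.31239772e+01, -2.44225395e+01,  7.15652341e-02,
        5.58597723e-02, -1.32559417e-04]), 'tool_pos': array([ 203.29656806, -483.63213225,  248.0526405 ]), 'tcp_rot': array([-3.14008235e+00, -1.81992780e-04,  3.97851798e-01]), 'contact_force': array([-0.3310862 ,  0.12282001, -1.12913678]), 'moment': array([0.09287958, 0.07351155, 0.01257087]), 'grip_width': 91.83089670007607} 22.0
[[498.8304385822564, 0.0, 250.49040101613892], [0.0, 498.8304385822564, 191.1436227024826], [0.0, 0.0, 1.0]] [0.03074446 0.         0.         0.         0.        ] {'extrinsics': [[0.83, 0.557, -0.019, -392.877], [0.386, -0.599, -0.701, -169.851], [-0.402, 0.575, -0.712, 1992.281], [0.0, 0.0, 0.0, 1.0]]}
[[350.06341005279626, 0.0, 253.86455919111174], [0.0, 350.06341005279626, 184.34875085636656], [0.0, 0.0, 1.0]] [-0.08282712  0.          0.          0.          0.        ] {'extrinsics': [[-0.028, -0.999, -0.02, -28.064], [-0.987, 0.031, -0.156, 532.181], [0.157, 0.015, -0.988, 1455.893], [0.0, 0.0, 0.0, 1.0]]}
[[342.6377613589763, 0.0, 263.27161232318366], [0.0, 342.6377613589763, 192.47853714650378], [0.0, 0.0, 1.0]] [-0.06695748  0.          0.          0.          0.        ] {'tool_from_camera': [[0.0, -0.963, -0.27, 72.127], [1.0, -0.0, 0.001, -0.057], [-0.001, -0.27, 0.963, -136.468], [0.0, 0.0, 0.0, 1.0]]}
```

View pics/scene0.png

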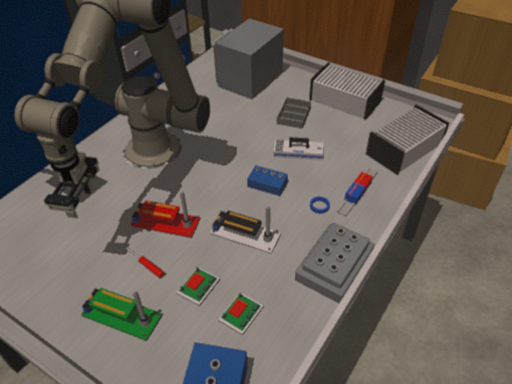

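View pics/top0.png

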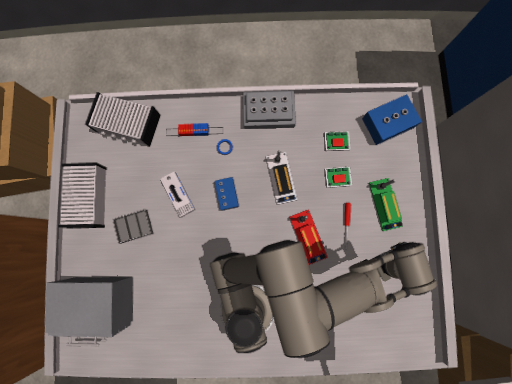

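View pics/wrist0.png

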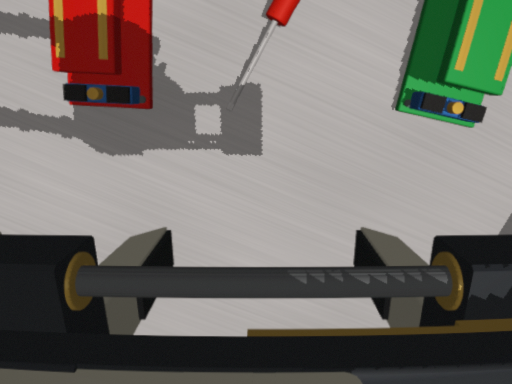

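Run:
```python
from h import *
t=cv2.imread('pics/top0.png');s=cv2.imread('pics/scene0.png')
def cr(im,x,y,w,h,f):return cv2.resize(im[y:y+h,x:x+w],(w*f,h*f),interpolation=cv2.INTER_CUBIC)
a=np.hstack([cr(t,150,160,66,64,6),cr(t,250,140,66,64,6)]);b=np.hstack([cr(s,265,125,66,48,6),cr(s,205,190,66,48,6)])
cv2.imwrite('pics/crop0.png',np.vstack([a,b])[:,:,:][:600] if 0 else cv2.resize(np.vstack([a,b]),None,fx=.85,fy=.85))
```

```text
(no output)
```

View pics/crop0.png

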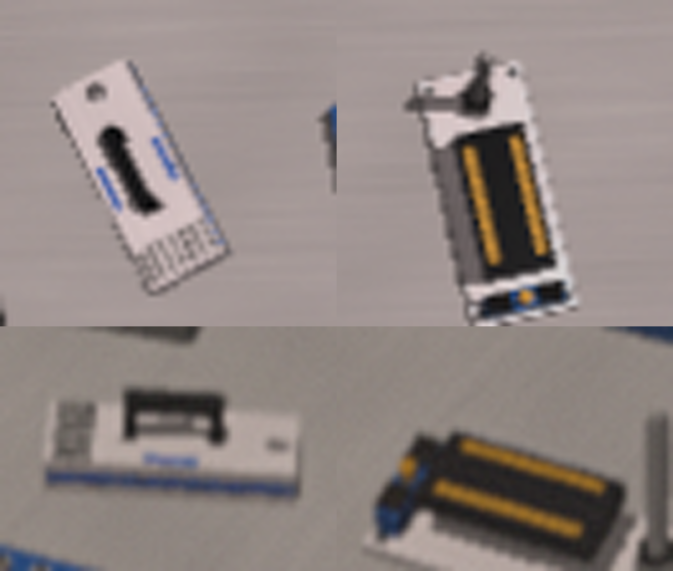

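```bash
cat >> h.py <<'E'
from scipy.spatial.transform import Rotation as R
def tool_T(o):
    T=np.eye(4);T[:3,:3]=R.from_euler('xyz',o['tcp_rot']).as_matrix();T[:3,3]=o['tool_pos'];return T
def camT(c): # world from camera
    if 'extrinsics' in c: return np.linalg.inv(np.array(c['extrinsics']))
    return tool_T(c['obs'])@np.array(c['tool_from_camera'])
def ray(c,uv):
    K=np.array(c['K']);d=np.array(c['distortion'],float)
    n=cv2.undistortPoints(np.array(uv,float).reshape(-1,1,2),K,d).reshape(-1,2)
    T=camT(c);D=np.c_[n,np.ones(len(n))]@T[:3,:3].T
    return T[:3,3],D
def onz(c,uv,z):
    o,D=ray(c,uv);return o+D*((z-o[2])/D[:,2])[:,None]
def proj(c,P):
    T=np.linalg.inv(camT(c));r=cv2.Rodrigues(T[:3,:3])[0]
    return cv2.projectPoints(np.array(P,float).reshape(-1,3),r,T[:3,3],np.array(c['K'],float),np.array(c['distortion'],float))[0].reshape(-1,2)
def cross(c1,uv1,c2,uv2):
    o1,d1=ray(c1,uv1);o2,d2=ray(c2,uv2);d1=d1[0];d2=d2[0]
    A=np.c_[d1,-d2];s=np.linalg.lstsq(A,o2-o1,rcond=None)[0]
    p=o1+s[0]*d1;q=o2+s[1]*d2;return (p+q)/2,np.linalg.norm(p-q)
def load(t):return pickle.load(open(f'pics/{t}.pkl','rb'))
def to_tool(o,P): # world target -> shift in tool axes
    T=tool_T(o);return T[:3,:3].T@(np.array(P)-T[:3,3])
E
python3 - <<'E'
from h import *
c=load('top0')
s=6*.85
P=lambda x,y:(150+x/s,160+y/s)
m=onz(c,[P(52,102),P(128,61),P(230,252),P(152,293),P(96,92)],30)
print(m.round(),m[:4].mean(0).round())
Q=lambda x,y:(250+(x-336.6)/s,140+y/s)
# rod foot, stop
d=onz(c,[Q(482,100),Q(527,297)],12);print(d.round())
s0=load('scene0');print(cross(c,[Q(484,60)],s0,[(205+(657-336.6)/s,190+(415-326.4)/s)]))
E
```

```text
[[565. 365.  30.]
 [599. 299.  30.]
 [432. 211.  30.]
 [399. 278.  30.]
 [572. 327.  30.]] [499. 288.  30.]
[[ 643. -155.   12.]
 [ 470. -187.   12.]]
(array([ 640.00037767, -148.44662109,  165.61169939]), np.float64(1.437945727036217))
```

Run:
```python
from h import *
o=get_obs();print(to_tool(o,[513,-174,300]),.398-.18)
```

```text
[ 405.48965081 -165.6797734   -51.53586185] 0.21800000000000003
```

Request:
step_arm --increments "0 0 0.1 100 -40 -25 1;0 0 0.218 250 -100 -50 1;0 0 0.218 405 -166 -52 1;0 0 0.218 405 -166 -52 1;0 0 0.218 405 -166 -52 1;0 0 0.218 405 -166 -52 1;0 0 0.218 405 -166 -52 1;0 0 0.218 405 -166 -52 1;0 0 0.218 405 -166 -52 1;0 0 0.218 405 -166 -52 1;0 0 0.218 405 -166 -52 1"

```text
time: 1.52
tool_pos: [511.7, -175.3, 300.7]
tcp_rot: [3.142, 0.0, 0.178]
contact_force: [0.3, -0.4, -0.2]
grip_width: 91.8
```

Run:
```python
from h import *
snap('wrist','w1');o=get_obs();print(o['time'],o['tool_pos'],o['tcp_rot'],o['dq'].round(3))
```

```text
1.575 [ 511.8376053  -175.11587856  300.80663675] [3.14144237e+00 7.49330374e-06 1.77801471e-01] [ 0.006  0.002 -0.003  0.001  0.002  0.003]
```

View pics/w1.png

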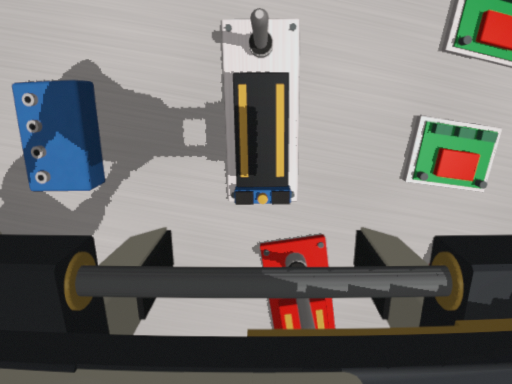

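Run:
```python
from h import *
im=cv2.imread('pics/w1.png')[0:212,205:315]
a=im[0:75];b=im[160:212]
cv2.imwrite('pics/crop1.png',np.vstack([cv2.resize(a,None,fx=5,fy=5,interpolation=2),cv2.resize(b,None,fx=5,fy=4,interpolation=2)]))
```

```text
(no output)
```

View pics/crop1.png

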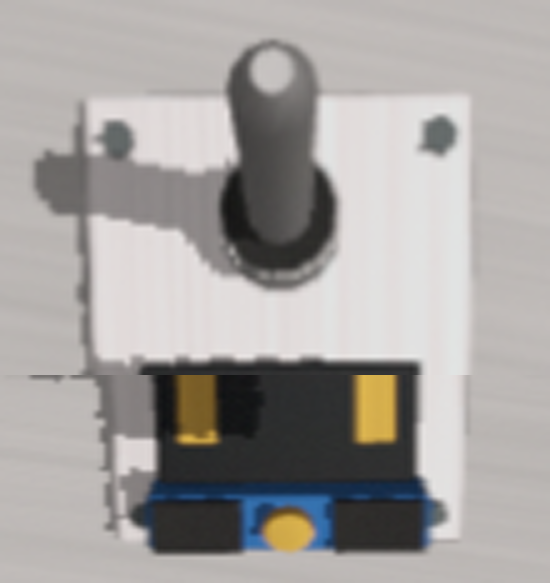

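Run:
```python
from h import *
c=load('w1')
A=lambda x,y:((x+.5)/5-.5+205,(y+.5)/5-.5)
B=lambda x,y:((x+.5)/5-.5+205,160+(y-375+.5)/4-.5)
k=onz(c,[A(85,97),A(470,96),B(120,537),B(462,540)],12);print(k.round(1))
e=k[:2].mean(0)-k[2:].mean(0);print('ctr',k.mean(0),'len',np.linalg.norm(e),np.linalg.norm(k[0]-k[1]),np.linalg.norm(k[2]-k[3]),'yaw',np.arctan2(e[1],e[0]))
tip=onz(c,[A(272,72)],171)[0];print('tip',tip)
# collar outer ellipse: bottom at y~285,left 221,right 337 
for z in(34,41,48):
  print(z,'collar',onz(c,[A(279,212)],z)[0].round(1),'wid',np.linalg.norm(np.diff(onz(c,[A(221,212),A(337,212)],z),axis=0)).round(1),
   'pin',onz(c,[B(289,528)],z+6)[0].round(1))
  g=onz(c,[B(152,524),B(426,524)],z);print('stop',g.round(1),np.linalg.norm(g[0]-g[1]))
```

```text
[[ 660.3 -100.5   12. ]
 [ 676.1 -187.4   12. ]
 [ 447.1 -141.6   12. ]
 [ 461.8 -229.2   12. ]]
ctr [ 561.3196251  -164.66417725   12.        ] len 217.67074589652853 88.33193861238746 88.8160137873797 yaw 0.19161388585304476
tip [ 639.2335584  -149.61493272  171.        ]
34 collar [ 640.1 -149.4   34. ] wid 25.5 pin [ 466.1 -182.8   40. ]
stop [[ 459.7 -149.8   34. ]
 [ 471.5 -216.    34. ]] 67.2511544870236
41 collar [ 639.1 -149.7   41. ] wid 25.1 pin [ 468.2 -182.5   47. ]
stop [[ 461.8 -150.    41. ]
 [ 473.5 -215.1   41. ]] 66.08354127492116
48 collar [ 638.1 -149.9   48. ] wid 24.7 pin [ 470.2 -182.1   54. ]
stop [[ 463.9 -150.2   48. ]
 [ 475.4 -214.1   48. ]] 64.9159280628188
```

Run:
```python
from h import *
o=get_obs();print(to_tool(o,[455,265,260]),.178-.485)
```

```text
[  21.90034402 -443.23618995   40.73986242] -0.307
```

Request:
step_arm --increments "0 0 -0.1 3 -50 0 1;0 0 -0.2 10 -160 5 1;0 0 -0.307 16 -270 10 1;0 0 -0.307 22 -380 20 1;0 0 -0.307 22 -443 35 1;0 0 -0.307 22 -443 41 1;0 0 -0.307 22 -443 41 1;0 0 -0.307 22 -443 41 1;0 0 -0.307 22 -443 41 1;0 0 -0.307 22 -443 41 1;0 0 -0.307 22 -443 41 1;0 0 -0.307 22 -443 41 1;0 0 -0.307 22 -443 41 1"

```text
time: 3.2
tool_pos: [455.1, 265.2, 259.8]
tcp_rot: [3.141, -0.0, 0.486]
contact_force: [-0.2, 0.2, -1.2]
grip_width: 91.6
```

Run:
```python
from h import *
c=snap('wrist','w2');o=get_obs();print(o['time'],o['tool_pos'],o['tcp_rot'],o['dq'].round(3))
cv2.imwrite('pics/w2b.png',cv2.resize(c['frame'][0:235,150:380,::-1],None,fx=2.5,fy=2.5,interpolation=2))
```

```text
3.25 [455.0421757  265.36136991 259.7932191 ] [ 3.14145771e+00 -1.42051442e-04  4.86194553e-01] [ 0.006  0.002 -0.    -0.001  0.     0.001]
```

View pics/w2b.png

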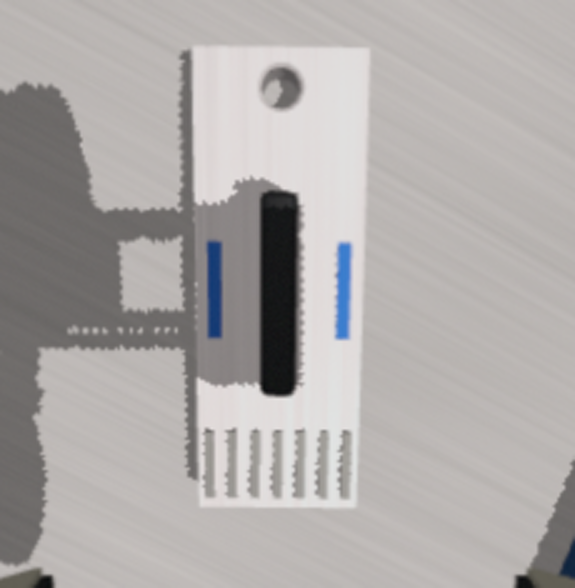

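Run:
```python
from h import *
c=load('w2')
A=lambda x,y:((x+.5)/2.5-.5+150,(y+.5)/2.5-.5)
k=onz(c,[A(191,47),A(370,48),A(355,507),A(200,507)],30)
f=(k[0]+k[1])/2;b=(k[2]+k[3])/2;e=f-b;yaw=np.arctan2(e[1],e[0]);print(k.round(1),k.mean(0),np.linalg.norm(e),np.linalg.norm(k[0]-k[1]),np.linalg.norm(k[2]-k[3]),yaw)
h=onz(c,[A(281,87)],30)[0];print('hole',h, 'bar',onz(c,[A(280,201),A(278,394)],72))
ctr=k.mean(0)
print((h-ctr)[:2],np.arctan2(*(h-ctr)[1::-1]),np.linalg.norm((h-ctr)[:2]))
o=get_obs();print(to_tool(o,[ctr[0],ctr[1],67]))
```

```text
[[568.8 366.5  30. ]
 [601.5 303.8  30. ]
 [432.6 217.   30. ]
 [400.2 278.5  30. ]] [500.74136017 291.45078138  30.        ] 190.01803716831935 70.74914345016364 69.45652777458649 0.4778856878316343
hole [572.00594519 328.01988372  30.        ] bar [[531.30563287 306.86898854  72.        ]
 [468.27042787 274.52847307  72.        ]]
[71.26458502 36.56910233] 0.4741086328681133 80.09956505924553
[ 52.56672151  -1.73849901 192.80045538]
```

Request:
step_arm --increments "0 0 0.011 25 -1 30 1;0 0 0.011 52 -1.6 70 1;0 0 0.011 52 -1.6 110 1;0 0 0.011 52 -1.6 150 1;0 0 0.011 52 -1.6 175 1;0 0 0.011 52 -1.6 187 1;0 0 0.011 52 -1.6 193.8 1;0 0 0.011 52 -1.6 193.8 1;0 0 0.011 52 -1.6 193.8 1;0 0 0.011 52 -1.6 193.8 1;0 0 0.011 52 -1.6 193.8 1"

```text
time: 4.62
tool_pos: [500.3, 291.5, 66.3]
tcp_rot: [3.141, -0.001, 0.476]
contact_force: [-0.1, -0.9, -0.6]
grip_width: 92.0
```

Run:
```python
from h import *
c=snap('wrist','w3');o=get_obs();print(o['time'],o['tool_pos'],o['tcp_rot'],o['contact_force'],o['moment'])
```

```text
4.675 [500.24394774 291.4900025   66.20312867] [ 3.14145684e+00 -5.45843772e-04  4.75799340e-01] [-0.29290553  0.18370197 -0.1737258 ] [ 0.00529366  0.01438484 -0.0468649 ]
```

View pics/w3.png

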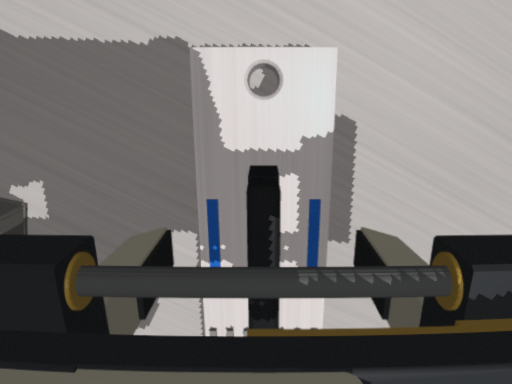

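Request:
step_arm --increments "0 0 0 0 0 0 -1;0 0 0 0 0 0 -1;0 0 0 0 0 0 -1;0 0 0 0 0 0 -1;0 0 0 0 0 0 -1;0 0 0 0 0 0 -1;0 0 0 0 0 0 -1;0 0 0 0 0 0 -1;0 0 0 0 0 0 -1;0 0 0 0 0 0 -1"

```text
time: 5.92
tool_pos: [500.1, 291.4, 65.9]
tcp_rot: [3.141, -0.0, 0.476]
contact_force: [-0.2, -0.5, 0.6]
grip_width: 13.6
```

Run:
```python
from h import *
c=snap('wrist','w4');o=get_obs();print(o)
cv2.imwrite('pics/w4b.png',cv2.resize(c['frame'][20:235,150:380,::-1],None,fx=2.5,fy=2.5,interpolation=2))
```

```text
{'time': 5.975, 'joint_positions': array([ 3.95305430e-01,  6.36625847e-01,  1.58866495e+00, -1.53563003e-04,
        9.16333510e-01,  1.49038122e+00]), 'dq': array([-5.80765212e-04,  9.98522537e-06, -9.63712008e-04, -1.49256422e-03,
        6.63649387e-04,  1.60841166e-03]), 'tau': array([ 5.02514129e-02, -5.22697699e+01, -1.91902041e+01,  6.39754976e-02,
       -7.79845077e-02,  1.09386499e-02]), 'tool_pos': array([500.11315717, 291.42774659,  65.88189171]), 'tcp_rot': array([3.14147376e+00, 4.13445316e-05, 4.75814012e-01]), 'contact_force': array([-0.14546641,  0.1772392 , -0.5727574 ]), 'moment': array([-0.0752305 ,  0.05641996,  0.00013974]), 'grip_width': 13.73141438290804}
```

View pics/w4b.png

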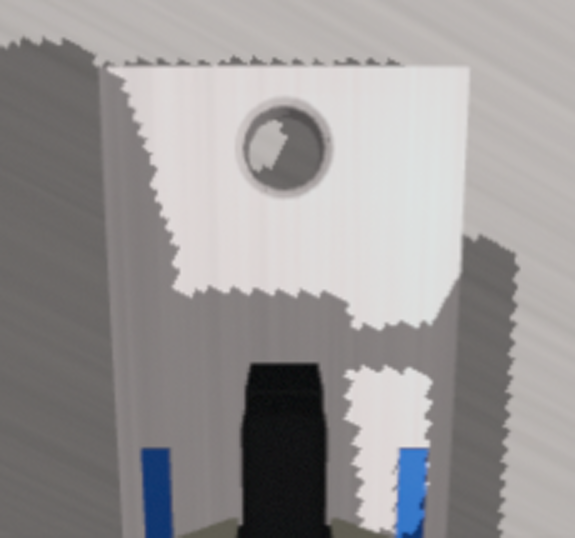

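Run:
```python
from h import *
c=load('w4');o=c['obs'];T=tool_T(o)
p=onz(c,[(150+(284+.5)/2.5-.5,20+(148+.5)/2.5-.5)],30)[0];print(p,T[:3,:3].T@(p-T[:3,3]))
q=onz(c,[(150+(x+.5)/2.5-.5,20+(y+.5)/2.5-.5) for x,y in[(103,66),(470,66)]],30);d=q[0]-q[1];print(np.linalg.norm(d),np.arctan2(d[1],d[0])-np.pi/2, q.mean(0))
```

```text
[571.71529188 328.23653754  30.        ] [8.04920415e+01 5.50404426e-02 3.58756973e+01]
69.45876721098158 0.4761952386277235 [585.41734718 334.75346322  30.        ]
```

Request:
step_arm --increments "0 0 0 0 0 -5 -1;0 0 0 0 0 -15 -1;0 0 0 0 0 -30 -1;0 0 0 0 0 -50 -1;0 0 0 0 0 -75 -1;0 0 0 0 0 -105 -1;0 0 0 0 0 -135 -1;0 0 0 0 0 -165 -1;0 0 0 0 0 -190 -1;0 0 0 0 0 -205 -1;0 0 0 0 0 -210 -1;0 0 0 0 0 -210 -1;0 0 0 0 0 -210 -1;0 0 0 0 0 -210 -1;0 0 0 0 0 -210 -1"

```text
time: 7.85
tool_pos: [500.0, 291.4, 275.4]
tcp_rot: [3.142, 0.001, 0.476]
contact_force: [0.0, -0.8, -3.7]
grip_width: 13.7
```

Run:
```python
from h import *
c=snap('wrist','w5');c=snap('scene','s5');o=get_obs();print(o)
cv2.imwrite('pics/s5b.png',np.hstack([load('w5')['frame'][:,:,::-1][:235,150:380],cv2.resize(c['frame'][60:190,220:380,::-1],None,fx=2.5,fy=235/130,interpolation=2)]))
```

```text
{'time': 7.95, 'joint_positions': array([ 3.95324865e-01,  4.24199619e-01,  1.32326972e+00, -7.02536792e-05,
        1.39449441e+00,  1.49036534e+00]), 'dq': array([ 1.78924233e-03, -2.02143344e-03, -2.94159246e-03, -9.73818354e-05,
       -4.87702851e-04,  1.41931387e-03]), 'tau': array([-2.77597981e-03, -5.05144823e+01, -2.69197297e+01,  4.18414513e-02,
       -7.65185128e-02, -1.83609552e-05]), 'tool_pos': array([500.08888577, 291.44659864, 275.66082702]), 'tcp_rot': array([3.14155353e+00, 3.75452943e-04, 4.75768181e-01]), 'contact_force': array([ 0.43941232,  0.52527961, -3.46673394]), 'moment': array([-0.01093368,  0.01217451,  0.01175361]), 'grip_width': 13.782371001617603}
```

View pics/s5b.png

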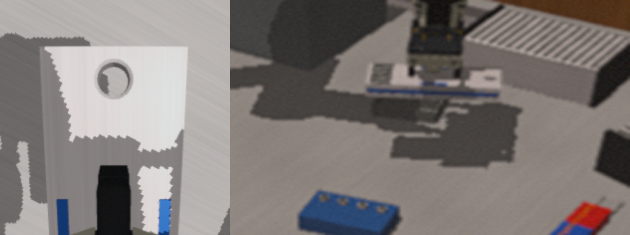

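Run:
```python
from h import *
o=get_obs();print(to_tool(o,[560.35,-164.8,275.7]),o['tcp_rot'][2]-.19)
```

```text
[-1.55402149e+02  4.33177254e+02  3.61195774e-02] 0.2857681809880532
```

Request:
step_arm --increments "0 0 0.01 -4 10 0 -1;0 0 0.03 -12 33 0 -1;0 0 0.05 -24 67 0 -1;0 0 0.08 -38 107 0 -1;0 0 0.11 -53 148 0 -1;0 0 0.14 -68 190 0 -1;0 0 0.17 -83 232 0 -1;0 0 0.2 -98 274 0 -1;0 0 0.23 -113 316 0 -1;0 0 0.255 -127 355 0 -1;0 0 0.27 -139 388 0 -1;0 0 0.28 -148 412 0 -1;0 0 0.2858 -153 427 0 -1;0 0 0.2858 -155.4 433.2 0 -1;0 0 0.2858 -155.4 433.2 0 -1;0 0 0.2858 -155.4 433.2 0 -1;0 0 0.2858 -155.4 433.2 0 -1;0 0 0.2858 -155.4 433.2 0 -1"

```text
time: 10.2
tool_pos: [560.4, -164.3, 276.0]
tcp_rot: [3.141, -0.0, 0.191]
contact_force: [-0.1, -0.8, -3.5]
grip_width: 13.6
```

Run:
```python
from h import *
c=snap('wrist','w6');o=get_obs();print(o['time'],o['tool_pos'],o['tcp_rot'],o['contact_force'],o['moment'],o['grip_width'])
cv2.imwrite('pics/w6b.png',cv2.resize(c['frame'][20:235,150:380,::-1],None,fx=2.5,fy=2.5,interpolation=2))
c=snap('scene','s6')
cv2.imwrite('pics/s6b.png',cv2.resize(c['frame'][120:260,180:310,::-1],None,fx=4,fy=4,interpolation=2))
```

```text
10.25 [ 560.43011529 -164.4374231   276.00604204] [ 3.14147579e+00 -1.23789198e-04  1.90547869e-01] [-0.58392302 -0.27192112 -3.3639521 ] [ 0.03194585  0.02020452 -0.01004632] 13.68435511225848
```

View pics/w6b.png

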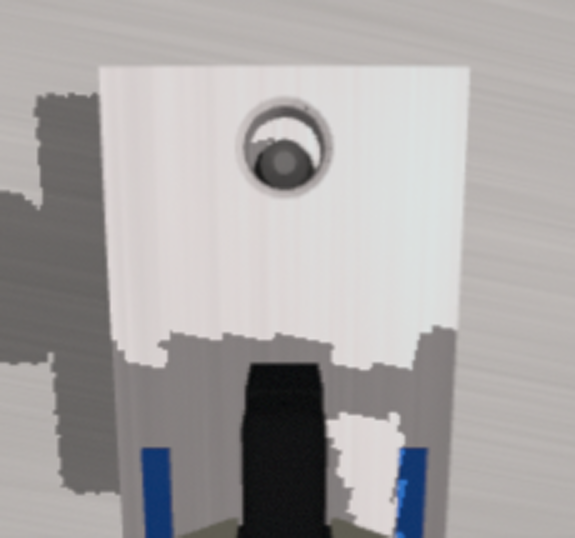

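View pics/s6b.png

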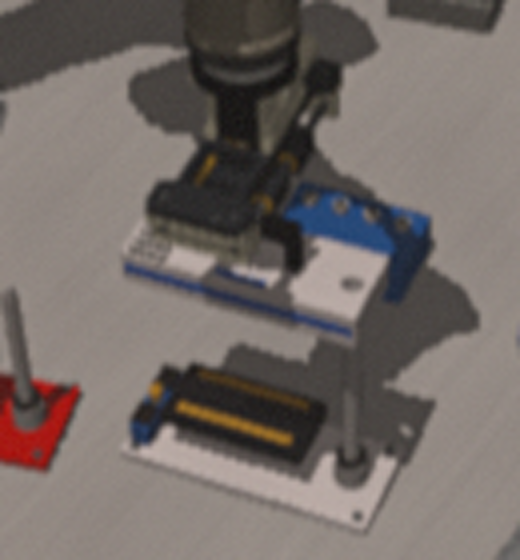

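Run:
```python
from h import *
c=load('w6');o=c['obs'];T=tool_T(o)
f=lambda x,y:(150+(x+.5)/2.5-.5,20+(y+.5)/2.5-.5)
for uv,z in((f(285,161),171),(f(284,148),T[2,3]-35.9)):
    p=onz(c,[uv],z)[0];print(p,T[:3,:3].T@(p-T[:3,3]))
```

```text
[ 639.622228  -149.6950249  171.       ] [ 80.51573745   0.60566153 105.00552748]
[ 639.57722566 -149.37058376  240.0985959 ] [80.53892693  0.28693148 35.90689424]
```

Request:
step_arm --increments "0 0 0 0 0.3 8 -1;0 0 0 0 0.3 20 -1;0 0 0 0 0.3 32 -1;0 0 0 0 0.3 40 -1;0 0 0 0 0.3 46 -1;0 0 0 0 0.3 50 -1;0 0 0 0 0.3 50 -1;0 0 0 0 0.3 50 -1;0 0 0 0 0.3 50 -1"

```text
time: 11.42
tool_pos: [560.6, -165.2, 226.3]
tcp_rot: [3.141, -0.001, 0.19]
contact_force: [-0.1, -0.5, -3.6]
grip_width: 13.5
```

Run:
```python
from h import *
c=snap('wrist','w7');o=get_obs();print(o['time'],o['tool_pos'],o['tcp_rot'],o['contact_force'],o['moment'],o['grip_width'])
cv2.imwrite('pics/w7b.png',cv2.resize(c['frame'][20:150,200:330,::-1],None,fx=4,fy=4,interpolation=2))
```

```text
11.475 [ 560.55747782 -165.13807812  226.17276174] [ 3.14120805e+00 -4.14097912e-04  1.90061435e-01] [ 0.57937984 -0.60740296 -3.89764539] [-0.01910038 -0.00524177 -0.03377029] 13.798934847774918
```

View pics/w7b.png

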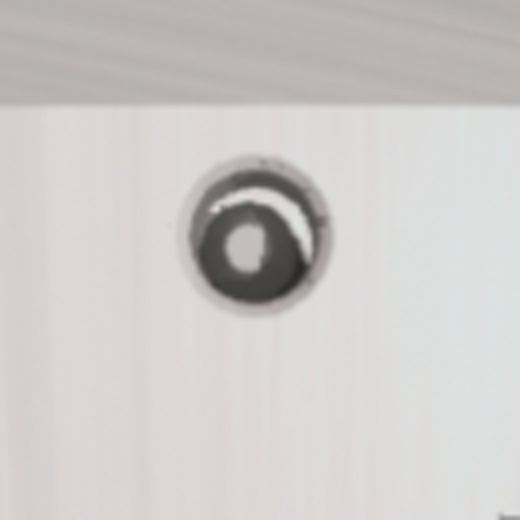

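Run:
```python
from h import *
c=load('w7');o=c['obs'];T=tool_T(o)
f=lambda x,y:(200+(x+.5)/4-.5,20+(y+.5)/4-.5)
for uv,z in((f(246,247),171),(f(257,235),T[2,3]-35.9)):
    p=onz(c,[uv],z)[0];print(p,T[:3,:3].T@(p-T[:3,3]))
```

```text
[ 639.24600234 -149.21528026  171.        ] [80.20511767 -0.86537825 55.30436489]
[ 640.07253778 -150.50249774  190.35783798] [80.7850011   0.56442293 35.94757319]
```

Run:
```python
from h import *
c=load('w7');a=cv2.resize(c['frame'][55:102,240:288,::-1],None,fx=12,fy=12,interpolation=0)
a=np.clip(255*(a/255.)**.6,0,255).astype('uint8')
cv2.imwrite('pics/w7c.png',a)
```

```text
(no output)
```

View pics/w7c.png

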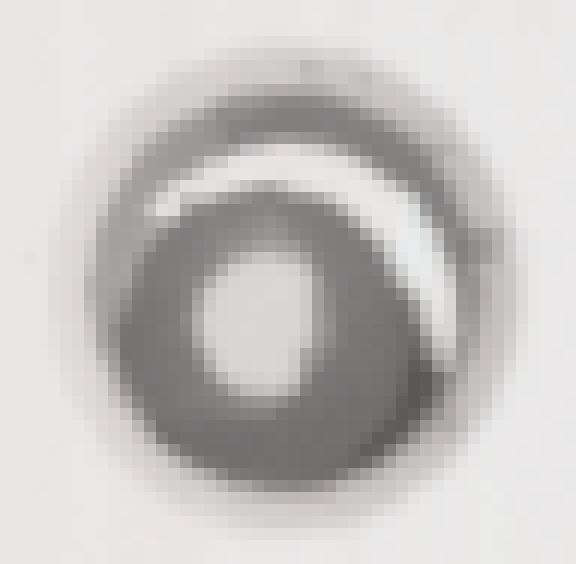

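Request:
step_arm --increments "0 0 0 -0.3 -0.7 0 -1;0 0 0 -0.4 -1.2 0 -1;0 0 0 -0.4 -1.2 0 -1;0 0 0 -0.4 -1.2 0 -1"

```text
time: 11.98
tool_pos: [559.8, -164.0, 225.9]
tcp_rot: [3.141, 0.0, 0.19]
contact_force: [0.2, 0.3, -3.1]
grip_width: 13.8
```

```bash
cat > look.py <<'E'
from h import *
import sys
t=sys.argv[1]
c=snap('wrist',t);o=get_obs();print(o['time'],o['tool_pos'],o['tcp_rot'],o['contact_force'],o['moment'],o['grip_width'])
a=cv2.resize(c['frame'][55:102,240:288,::-1],None,fx=12,fy=12,interpolation=0)
cv2.imwrite(f'pics/{t}c.png',np.clip(255*(a/255.)**.6,0,255).astype('uint8'))
E
python3 look.py w8
```

```text
12.025 [ 559.83663107 -164.02178726  225.91709253] [ 3.14149198e+00 -2.62065390e-06  1.89961317e-01] [-0.81571638 -0.06670609 -3.83173533] [-0.01198542  0.0343928   0.07803837] 13.532311844743
```

View pics/w8c.png

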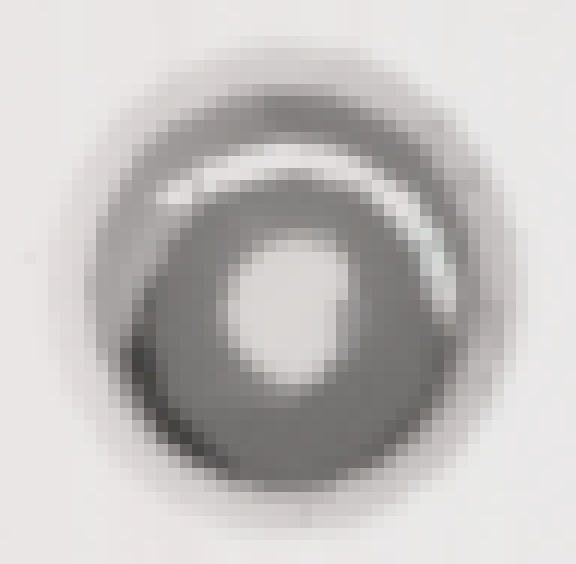

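Run:
```python
from h import *
c=load('w8');K=c['K']
M=np.linalg.inv(c['tool_from_camera'])
def pr(p):
    q=M@np.r_[p,1];return cv2.projectPoints(q[:3].reshape(1,3),np.zeros(3),np.zeros(3),np.array(K),np.array(c['distortion']))[0].ravel()
for x in(80,80.5,81):
  for z in (36,55,67):
    p=pr([x,0.3,z]);print(x,z,((p-[240,55]+.5)*12).round(1))
```

```text
80 36 [285.9 306.8]
80 55 [285.6 327. ]
80 67 [285.4 337.7]
80.5 36 [285.9 293.9]
80.5 55 [285.6 315.3]
80.5 67 [285.4 326.8]
81 36 [285.9 281. ]
81 55 [285.6 303.7]
81 67 [285.4 315.9]
```

Request:
step_arm --increments "0 0 0 -0.2 0 3 -1;0 0 0 -0.2 0 6 -1;0 0 0 -0.2 0 9 -1;0 0 0 -0.2 0 12 -1;0 0 0 -0.2 0 15 -1;0 0 0 -0.2 0 18 -1;0 0 0 -0.2 0 20 -1;0 0 0 -0.2 0 20 -1;0 0 0 -0.2 0 20 -1"

```text
time: 13.15
tool_pos: [559.7, -164.1, 206.0]
tcp_rot: [3.141, -0.0, 0.19]
contact_force: [-0.1, -0.4, -4.2]
grip_width: 13.6
```

```bash
python3 look.py w9; python3 -c "
from h import *
import time
"
```

```text
13.2 [ 559.73318413 -164.07252948  206.08307752] [ 3.14132985e+00 -3.19668030e-04  1.89973924e-01] [-0.42761045  0.65044635 -3.66330957] [ 0.00570346  0.01917568 -0.02750102] 13.49533871073424
```

View pics/w9c.png

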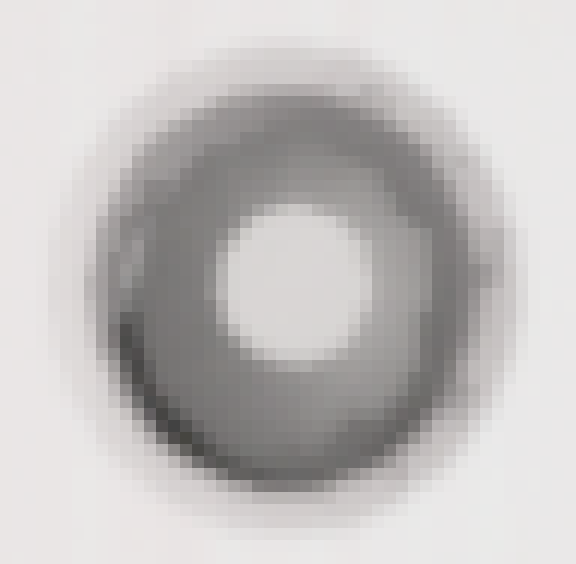

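Request:
step_arm --increments "0 0 0 0 0.2 4 -1;0 0 0 0 0.2 10 -1;0 0 0 0 0.2 16 -1;0 0 0 0 0.2 22 -1;0 0 0 0 0.2 28 -1;0 0 0 0 0.2 34 -1;0 0 0 0 0.2 40 -1;0 0 0 0 0.2 46 -1;0 0 0 0 0.2 52 -1;0 0 0 0 0.2 57 -1;0 0 0 0 0.2 62 -1;0 0 0 0 0.2 66 -1;0 0 0 0 0.2 66 -1;0 0 0 0 0.2 66 -1;0 0 0 0 0.2 66 -1"

```text
time: 15.08
tool_pos: [559.8, -164.3, 140.2]
tcp_rot: [3.141, -0.0, 0.19]
contact_force: [0.1, -0.2, -4.1]
grip_width: 13.6
```

Run:
```python
from h import *
c=snap('wrist','w10');o=get_obs();print(o['time'],o['tool_pos'],o['tcp_rot'],o['contact_force'],o['moment'],o['grip_width'])
cv2.imwrite('pics/w10b.png',cv2.resize(c['frame'][0:235,150:380,::-1],None,fx=2.5,fy=2.5,interpolation=2))
c=snap('scene','s10')
cv2.imwrite('pics/s10b.png',cv2.resize(c['frame'][150:260,190:300,::-1],None,fx=5,fy=5,interpolation=2))
```

```text
15.125 [ 559.78713885 -164.26341826  140.16129975] [ 3.14124708e+00 -3.72008131e-04  1.90040244e-01] [-0.13036274  0.83256374 -3.56828434] [0.00065591 0.10342193 0.00951137] 13.670176806791417
```

View pics/w10b.png

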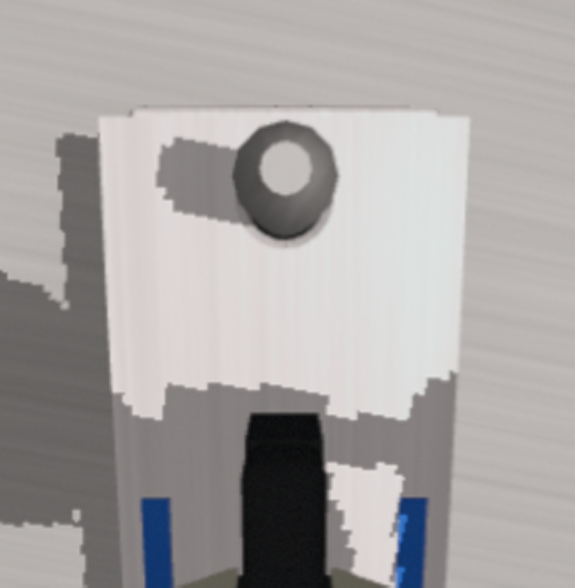

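View pics/s10b.png

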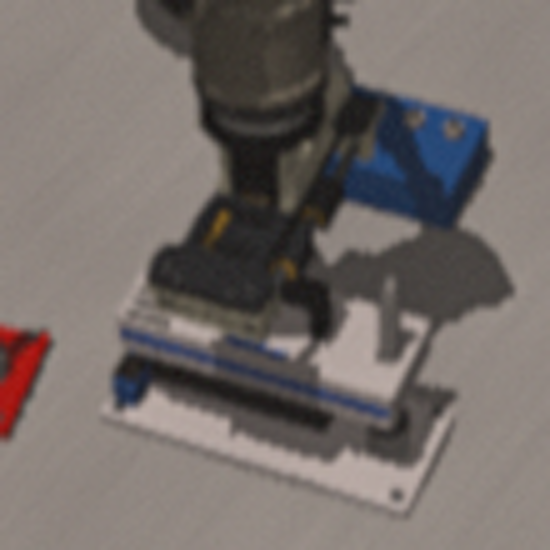

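Request:
step_arm --increments "0 0 0 0 0 2 -1;0 0 0 0 0 4 -1;0 0 0 0 0 6 -1;0 0 0 0 0 8 -1;0 0 0 0 0 9 -1;0 0 0 0 0 10 -1;0 0 0 0 0 11 -1;0 0 0 0 0 12 -1;0 0 0 0 0 12 -1"

```text
time: 16.3
tool_pos: [559.6, -164.2, 127.9]
tcp_rot: [3.142, 0.0, 0.19]
contact_force: [0.5, 0.5, -4.3]
grip_width: 13.6
```

Request:
step_arm --increments "0 0 0 0 0 0.8 -1;0 0 0 0 0 1.6 -1;0 0 0 0 0 2.4 -1;0 0 0 0 0 3.2 -1;0 0 0 0 0 4 -1;0 0 0 0 0 4 -1"

```text
time: 17.05
tool_pos: [559.8, -164.3, 124.9]
tcp_rot: [3.141, -0.001, 0.19]
contact_force: [-3.2, 1.0, 5.5]
grip_width: 13.7
```

```bash
python3 look.py w11
```

```text
17.1 [ 559.77889602 -164.28505991  124.90732125] [ 3.14095950e+00 -6.98280868e-04  1.90071582e-01] [-3.03248803  1.23118631  5.87600612] [ 0.18579994  0.49995762 -0.00854817] 13.614939153644904
```

View pics/w11.png

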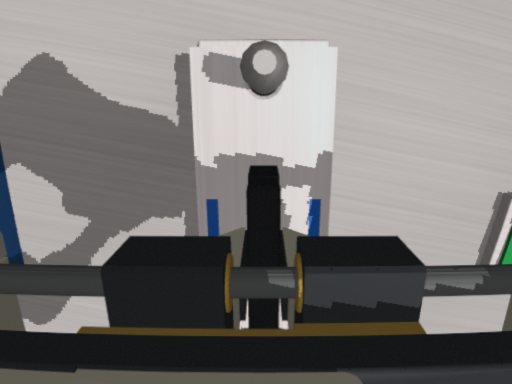

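Request:
step_arm --increments "0 0 0 -0.5 0 0.3 -1;0 0 0 -0.5 0 0.8 -1;0 0 0 -0.5 0 1.3 -1;0 0 0 -0.5 0 1.8 -1;0 0 0 -0.5 0 1.8 -1"

```text
time: 17.73
tool_pos: [559.7, -164.3, 123.2]
tcp_rot: [3.141, -0.002, 0.19]
contact_force: [-2.4, 1.0, 5.0]
grip_width: 13.4
```

```bash
python3 look.py w12
```

```text
17.775 [ 559.71950877 -164.30431787  123.20975584] [ 3.14077827e+00 -1.67595830e-03  1.90033172e-01] [-2.04333882  1.67660124  5.66067335] [0.36286927 0.2832682  0.03473384] 13.695216362001165
```

Request:
step_arm --increments "0 0 0 -0.4 0.2 0.6 -1;0 0 0 -0.4 0.2 1.2 -1;0 0 0 -0.4 0.2 1.8 -1;0 0 0 -0.4 0.2 2.4 -1;0 0 0 -0.4 0.2 3 -1;0 0 0 -0.4 0.2 3 -1"

```text
time: 18.52
tool_pos: [559.7, -164.3, 120.3]
tcp_rot: [3.141, -0.002, 0.19]
contact_force: [-0.6, 2.2, 5.4]
grip_width: 13.6
```

```bash
python3 look.py w13
```

```text
18.575 [ 559.65435294 -164.35770597  120.28251208] [ 3.14088725e+00 -2.39792950e-03  1.90050485e-01] [-0.77504866  2.7630634   5.27738326] [ 0.55517186  0.14931115 -0.04407546] 13.548412608171398
```

View pics/w13.png

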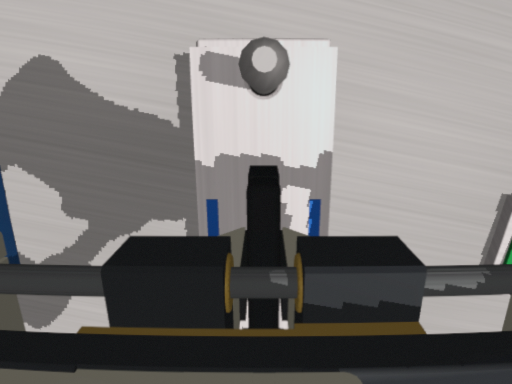

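Request:
step_arm --increments "0 0 0 0 -0.5 0.6 -1;0 0 0 0 -0.5 1.2 -1;0 0 0 0 -0.5 1.8 -1;0 0 0 0 -0.5 2.4 -1;0 0 0 0 -0.5 3 -1;0 0 0 0 -0.5 3 -1"

```text
time: 19.32
tool_pos: [559.6, -164.3, 117.4]
tcp_rot: [3.14, -0.003, 0.19]
contact_force: [-0.0, 1.9, 4.4]
grip_width: 13.5
```

```bash
python3 look.py w14
```

```text
19.375 [ 559.64649254 -164.31259662  117.35626069] [ 3.14011384e+00 -2.53155042e-03  1.89965001e-01] [0.47956525 1.45382018 4.9201768 ] [ 0.23368051  0.15433644 -0.01303959] 13.627482779058065
```

Request:
step_arm --increments "0 0 0 0 -0.2 0.4 -1;0 0 0 0 -0.2 0.8 -1;0 0 0 0 -0.2 1.2 -1;0 0 0 0 -0.2 1.6 -1;0 0 0 0 -0.2 2.0 -1;0 0 0 0 -0.2 2.4 -1;0 0 0 0 -0.2 2.4 -1"

```text
time: 20.25
tool_pos: [559.7, -164.3, 115.0]
tcp_rot: [3.14, -0.003, 0.19]
contact_force: [0.1, 1.4, 5.4]
grip_width: 13.6
```

Request:
step_arm --increments "0 0 0 0 -0.1 0.4 -1;0 0 0 0 -0.1 0.8 -1;0 0 0 0 -0.1 1.2 -1;0 0 0 0 -0.1 1.6 -1"

```text
time: 20.75
tool_pos: [559.6, -164.2, 113.5]
tcp_rot: [3.14, -0.003, 0.19]
contact_force: [-0.1, -0.1, 5.7]
grip_width: 13.7
```

Request:
step_arm --increments "0 0 0 0 0 0.4 -1;0 0 0 0 0 0.8 -1;0 0 0 0 0 1.2 -1"

```text
time: 21.12
tool_pos: [559.7, -164.2, 112.3]
tcp_rot: [3.14, -0.003, 0.19]
contact_force: [-0.9, 0.2, 6.5]
grip_width: 13.4
```

Request:
step_arm --increments "0 0 0 0 0 0.4 -1;0 0 0 0 0 0.8 -1;0 0 0 0 0 1.2 -1"

```text
time: 21.5
tool_pos: [559.7, -164.2, 111.1]
tcp_rot: [3.14, -0.003, 0.19]
contact_force: [0.1, -0.5, 5.9]
grip_width: 13.7
```

Continuing in 1.2 mm bites, with the force checked after each.

Request:
step_arm --increments "0 0 0 0 0 0.4 -1;0 0 0 0 0 0.8 -1;0 0 0 0 0 1.2 -1"

```text
time: 21.88
tool_pos: [559.7, -164.2, 109.9]
tcp_rot: [3.14, -0.003, 0.19]
contact_force: [-1.0, -0.3, 6.8]
grip_width: 14.0
```

Run:
```python
from h import *
o=get_obs();print(o['time'],o['tool_pos'],o['tcp_rot'],o['contact_force'],o['moment'])
c=snap('scene','s15')
cv2.imwrite('pics/s15b.png',cv2.resize(c['frame'][170:260,190:300,::-1],None,fx=6,fy=6,interpolation=2))
```

```text
21.875 [ 559.66387998 -164.22452579  109.93221602] [ 3.13970969e+00 -2.69398786e-03  1.89990074e-01] [-0.98382682 -0.26012786  6.76289398] [0.18268856 0.18723073 0.00859286]
```

View pics/s15b.png

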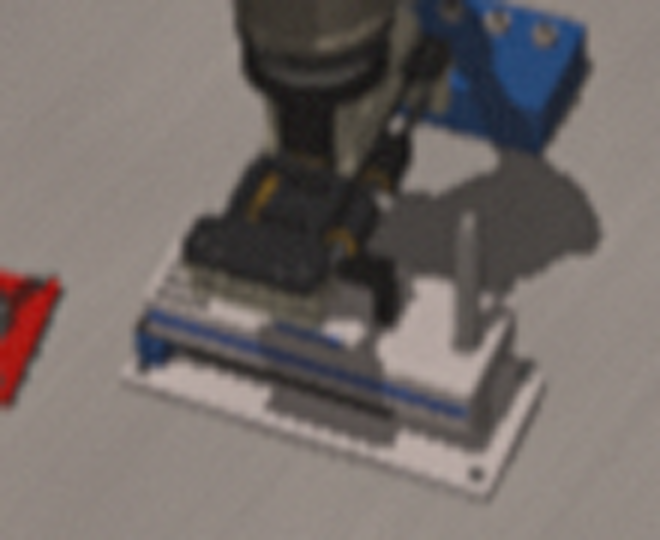

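Request:
step_arm --increments "0 0 0 0 0 0.4 -1;0 0 0 0 0 0.8 -1"

```text
time: 22.18
tool_pos: [559.7, -164.2, 109.2]
tcp_rot: [3.14, -0.003, 0.19]
contact_force: [-0.6, 0.6, 6.3]
grip_width: 13.5
```

Request:
step_arm --increments "0 0 0 0 0 0.4 -1;0 0 0 0 0 0.8 -1"

```text
time: 22.42
tool_pos: [559.7, -164.3, 108.4]
tcp_rot: [3.14, -0.003, 0.19]
contact_force: [-0.1, 1.2, 5.7]
grip_width: 14.0
```

Request:
step_arm --increments "0 0 0 0 0 0.4 -1;0 0 0 0 0 0.8 -1"

```text
time: 22.68
tool_pos: [559.7, -164.2, 107.6]
tcp_rot: [3.14, -0.003, 0.19]
contact_force: [-0.2, 0.6, 6.4]
grip_width: 13.6
```

Request:
step_arm --increments "0 0 0 0 0 0.4 -1;0 0 0 0 0 0.8 -1"

```text
time: 22.92
tool_pos: [559.7, -164.3, 107.4]
tcp_rot: [3.139, -0.003, 0.19]
contact_force: [-2.7, 0.9, 12.1]
grip_width: 14.0
```

Request:
step_arm --increments "0 0 0 0 0 0.4 -1;0 0 0 0 0 0.8 -1"

```text
time: 23.18
tool_pos: [559.7, -164.2, 107.1]
tcp_rot: [3.139, -0.003, 0.19]
contact_force: [-4.2, 1.5, 15.3]
grip_width: 13.6
```

Run:
```python
from h import *
o=get_obs();print(o['time'],o['tool_pos'],o['tcp_rot'],o['contact_force'],o['moment'])
c=snap('scene','s16')
cv2.imwrite('pics/s16b.png',cv2.resize(c['frame'][200:260,200:300,::-1],None,fx=7,fy=7,interpolation=2))
```

```text
23.175 [ 559.73908291 -164.24474075  107.06796536] [ 3.13924864 -0.00325687  0.19005436] [-4.16747751  1.47916253 15.29006834] [0.31301412 0.78141879 0.01667252]
```

View pics/s16b.png

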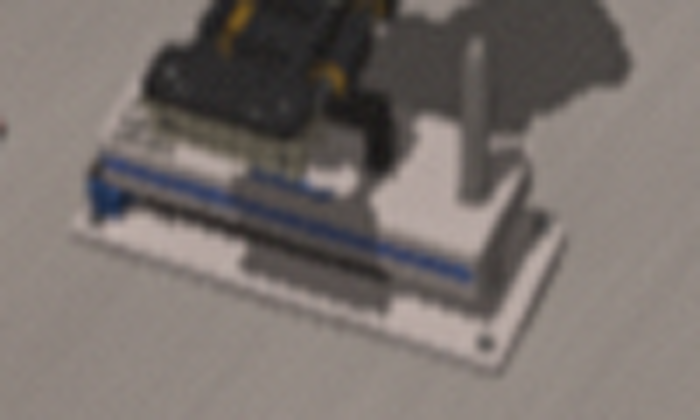

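Request:
step_arm --increments "0 -0.002 0 -0.1 0 0 -1;0 -0.004 0 -0.2 0 0 -1;0 -0.005 0 -0.2 0 0 -1;0 -0.005 0 -0.2 0 0 -1"

```text
time: 23.72
tool_pos: [559.7, -164.3, 107.0]
tcp_rot: [3.139, 0.001, 0.19]
contact_force: [-3.0, 1.6, 13.2]
grip_width: 13.5
```

```bash
python3 look.py w17
```

```text
23.775 [ 559.70889354 -164.2766857   107.02634804] [3.13915657e+00 1.28271671e-03 1.89996275e-01] [-2.09549765  1.51643041 12.71832659] [ 0.31001899  0.40690963 -0.04270388] 13.614856486998887
```

View pics/w17.png

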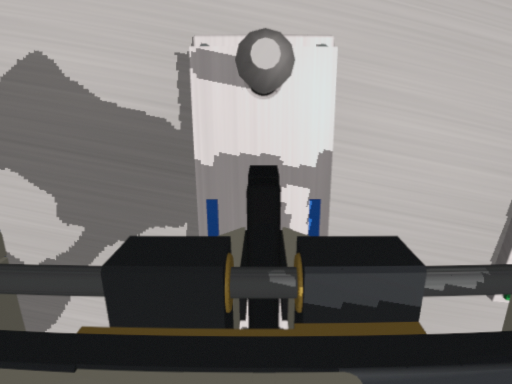

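Request:
step_arm --increments "0.0015 -0.0005 0 0 -0.1 0 -1;0.003 -0.001 0 0 -0.2 0.2 -1;0.003 -0.001 0 0 -0.2 0.4 -1;0.003 -0.001 0 0 -0.2 0.4 -1"

```text
time: 24.28
tool_pos: [559.8, -164.3, 107.0]
tcp_rot: [-3.142, 0.002, 0.19]
contact_force: [-3.0, 1.9, 14.9]
grip_width: 14.2
```

```bash
python3 look.py w18
```

```text
24.325 [ 559.73215503 -164.27644489  106.9787241 ] [-3.14152534e+00  2.02015259e-03  1.90025069e-01] [-3.73006506  1.10189171 14.84693479] [0.28409931 0.5006942  0.01755748] 14.042232994454132
```

Request:
step_arm --increments "0 -0.0015 0 -0.3 0 0.1 -1;0 -0.003 0 -0.4 0 0.2 -1;0 -0.003 0 -0.4 0 0.2 -1"

```text
time: 24.7
tool_pos: [559.7, -164.3, 107.0]
tcp_rot: [3.141, 0.004, 0.19]
contact_force: [-3.8, 2.2, 15.8]
grip_width: 13.9
```

```bash
python3 look.py w19
```

```text
24.75 [ 559.73025373 -164.27168463  106.98071388] [3.14141316 0.0040692  0.19007854] [-2.4588764   1.40714075 15.92931162] [0.31768878 0.38129447 0.00431272] 13.949008067834367
```

Request:
step_arm --increments "0 0 0 0 0 -0.5 -1;0 0 0 0 0 -1 -1;0 0 0 0 0 -1.5 -1;0 0 0 0 0 -1.5 -1"

```text
time: 25.25
tool_pos: [559.7, -164.2, 107.1]
tcp_rot: [-3.141, 0.005, 0.19]
contact_force: [1.7, 1.0, 5.9]
grip_width: 13.8
```

```bash
python3 look.py w20
```

```text
25.3 [ 559.70364301 -164.26675539  107.07920788] [-3.14122807  0.00470361  0.18992548] [ 1.36574504 -0.35075509  5.8645586 ] [ 0.14030582 -0.27029818 -0.00359034] 13.642886134999367
```

Request:
step_arm --increments "0 0.001 0 0 0 -0.3 -1;0 0.001 0 0 0 -0.3 0;0 0.001 0 0 0 -0.3 0;0 0.001 0 0 0 -0.3 0;0 0.001 0 0 0 -0.3 0;0 0.001 0 0 0 -0.3 0"

```text
time: 26.05
tool_pos: [558.0, -163.8, 105.6]
tcp_rot: [-3.139, 0.008, 0.19]
contact_force: [-0.1, 0.3, -0.4]
grip_width: 46.1
```

```bash
python3 look.py w21
```

```text
26.1 [ 558.04101402 -163.73529375  105.64038867] [-3.13860589  0.00813394  0.19003702] [-0.02526116  0.08557824 -0.23932306] [-0.01290554 -0.0512493  -0.03565215] 45.746188433151346
```

View pics/w21.png

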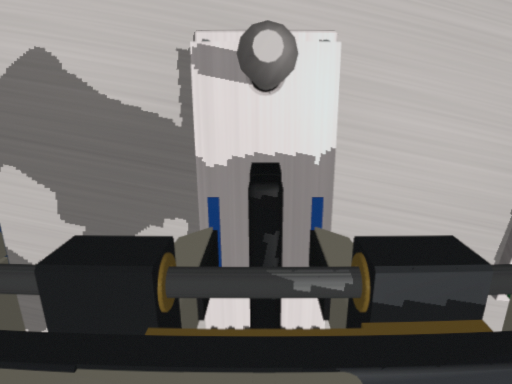

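Request:
step_arm --increments "0 0 0 0 0 -5 0;0 0 0 0 0 -20 0;0 0 0 0 0 -40 0;0 0 0 0 0 -70 0;0 0 0 0 0 -100 0;0 -0.0 0 -20 0 -130 0;0 0.008 0 -50 0 -155 0;0 0.008 0 -50 0 -155 0;0 0.008 0 -50 0 -155 0;0 0.008 0 -50 0 -155 0;0 0.008 0 -50 0 -155 0"

```text
time: 27.48
tool_pos: [510.5, -173.2, 260.2]
tcp_rot: [-3.138, 0.001, 0.19]
contact_force: [0.2, -0.9, -0.1]
grip_width: 45.6
```

```bash
python3 look.py w22;python3 - <<'E'
from h import *
c=load('w22')
cv2.imwrite('pics/w22b.png',cv2.resize(c['frame'][0:235,150:380,::-1],None,fx=2.5,fy=2.5,interpolation=2))
c=snap('scene','s22')
cv2.imwrite('pics/s22b.png',cv2.resize(c['frame'][180:260,200:300,::-1],None,fx=7,fy=7,interpolation=2))
E
```

```text
27.525 [ 510.45820657 -173.18284982  260.33812872] [-3.13782606e+00  1.06924041e-03  1.90391062e-01] [ 0.14888193 -0.91105351  0.56241006] [-0.0204422   0.02601727 -0.04343301] 45.842200093927424
```

View pics/w22b.png

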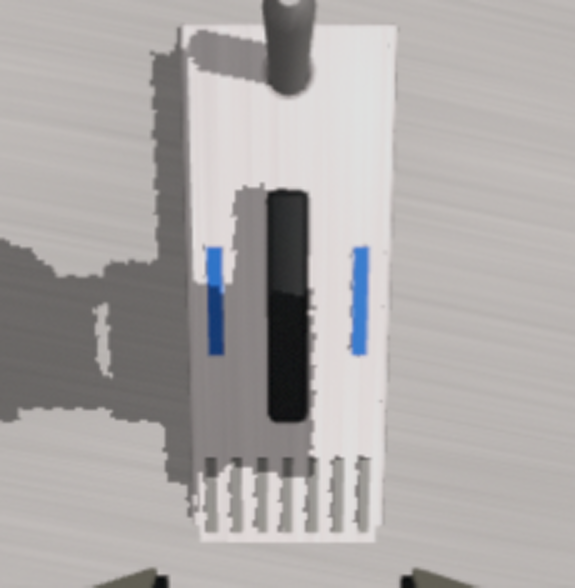

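View pics/s22b.png

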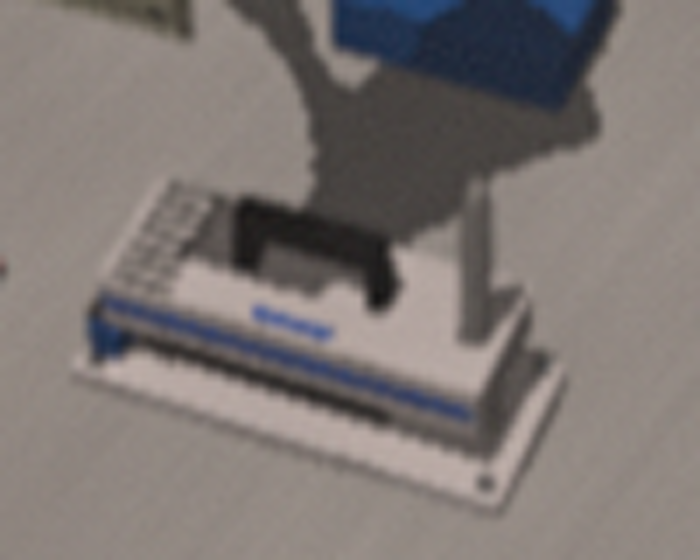

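Run:
```python
from h import *
c=load('w22')
a=cv2.resize(c['frame'][0:45,215:315,::-1],None,fx=7,fy=6,interpolation=2);b=cv2.resize(c['frame'][195:230,215:315,::-1],None,fx=7,fy=6,interpolation=2)
cv2.imwrite('pics/w22c.png',np.vstack([a,b]))
A=lambda x,y:((x+.5)/2.5-.5+150,(y+.5)/2.5-.5)
k=onz(c,[A(184,27),A(396,27),A(375,541),A(200,541)],71)
f=(k[0]+k[1])/2;bb=(k[2]+k[3])/2;e=f-bb
print(k.round(1),k.mean(0),np.linalg.norm(e),np.linalg.norm(k[0]-k[1]),np.linalg.norm(k[2]-k[3]),np.arctan2(e[1],e[0]))
```

```text
[[ 647.  -110.9   71. ]
 [ 661.  -183.7   71. ]
 [ 473.9 -217.2   71. ]
 [ 460.5 -147.9   71. ]] [ 560.59166115 -164.92720741   71.        ] 190.09045747264727 74.1575518892444 70.55765579626096 0.18684563283820535
```

View pics/w22c.png

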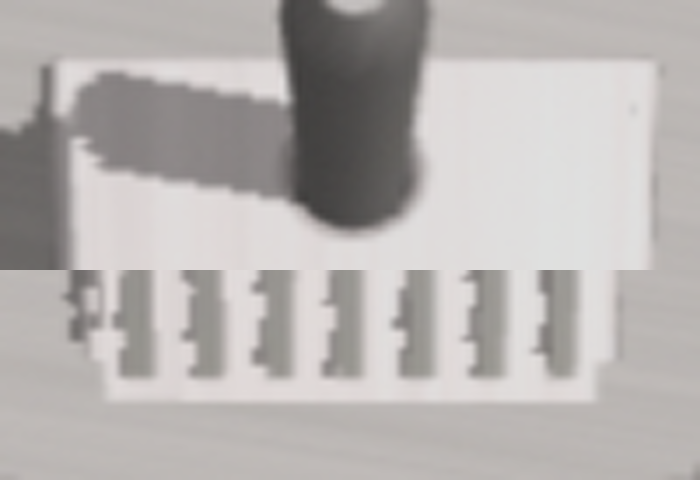

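Run:
```python
from h import *
c=snap('top','top2');print(get_obs()['time'],get_obs()['contact_force'].round(1),close_job())
```

```text
the job is handed in; nothing more can be done
27.625 [0.2 0.8 0.6] None
```

The module is on the dock, released, and the job was handed in at 27.6 s. I gripped it by the bridge handle, lifted it level, and lined the drilled end up with the rod by looking through the hole. It slid down freely onto the carrier, which I pushed ahead of it in small steps until the seat stopped it.

**Force checks**
- The highest force I read on the module was about 20 N, including its weight. I saw readings only at the end of each call, so a brief higher peak can't be ruled out.
- The seat stopped the module with its underside about 41 mm above the table. The end stop touched first, so I tipped the rod end down a few milliradians.
- After I unloaded, a force balance about the handle put the load between collar and end stop. This assumes the carrier had stopped pushing back, and it is the main evidence that both ends are seated.

**Position checks**
- After release, the wrist picture put the module's centre about 1 mm from the dock's, with yaw 0.187 rad against 0.190 for the dock. The module's front edge blended with the dock's base in that picture, so this rests mostly on the rear edge and sides.
- The scene picture shows no tilt, and the arm touches nothing.

**Not confirmed directly**
- The brass pin and the gap at the collar are hidden from every camera view I took, so "flush" is inferred from force and height rather than seen.
- Sideways forces of up to about 4 N showed the rod rubbing in the hole during pressing. They were about 1 N just before release.
- I took a last top view of the bystanders but did not inspect it. No unexpected contact showed in the force readings.

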